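# Put the hob scraper back into its foam insert

## Task

The hob-cleaning kit is missing its scraper: pick up the blue-handled scraper and press it into its cut-out in the dark foam insert, blade in the wide end and handle in the narrow slot (the trough across the slot is room for fingers), lying flat and pushed right down onto the yellow bottom. Leave the fork where it lies, and let go of the scraper.

Things in the scene. Friction and masses are not known exactly. Their poses are not given: they have to be found in the camera images.
- scraper: Scraper with blue handle and flat steel blade, lying flat, 170 mm long, 0.11 kg. Origin: underside of the handle, at its middle; x points to the blade, z up. Handle: bar 110 mm long (x -55 to 55), 22 wide, 16 high. Neck 18 wide, x 55 to 75; blade widens from 18 at x 75 to 50 at x 115. Neck and blade lie 7 to 9 mm above the underside.
- blade (a point): Middle of the scraper's blade edge, 115 mm from its origin along x, 8 mm above its underside; it belongs in the wide end of the cut-out. (On the far side of the foam, 72 to 112 mm from the slot's middle line, a small bottle with a green cap lies fixed in its own cut-out, up to 20 mm above the foam's top.)
- pocket (a point): Scraper cut-out in the fixed foam insert (215 x 194, 32 mm high, dark grey, firm; yellow floor). Point on that floor, 18 mm below the foam's top, where the scraper's origin belongs; x to the blade end, z up: same axes as a seated scraper. Handle slot 27 wide, x -63 to 70; blade bay 58 wide, x 70 to 124; mouth edges rounded. Finger trough across it, equally deep: x -26 to 26, y -62 to 62.
- fork: Steel table fork, 193 x 26 x 15 mm, lying loose on the worktop beside the scraper; not needed. Origin: underside, at the middle of its length; x along its length.

How it is judged:
At the end, for the whole second after the job is handed in: The scraper lies at rest in its cut-out, released: handle middle within 14 mm of its place and no more than 5 mm above the cut-out's floor, blade in the wide end, lengthwise direction within 10 degrees, lying flat within about 6 degrees, same side up as at the start (horizontal distance between scraper and pocket below 0.014 m and z of scraper in the frame of pocket below 0.005 m and x of blade in the frame of pocket above 0.09 m and angle between the x axis of scraper and the x axis of pocket, either way round below 0.18 rad and angle between scraper's own z axis and vertical below 0.1 rad and linear speed of scraper below 0.02 m/s); the robot touches nothing.
It fails at once if the fork was moved by more than 30 mm (distance of fork from where it was at the start of the episode above 0.03 m).
It also fails if it takes over 42 s, if anything falls off the work surface, if the arm or the gripper's body presses on something with over 40 N, if the wrist force passes 120 N, or if a joint passes its speed limit or range.

## Robot

A 6-joint arm with a two-finger parallel gripper is mounted at the origin on a cart in front of the work surface, level with it; the furniture and walls round the work are solid. World frame = base frame: x ahead of the robot, y to its left, z up, the work surface at z = 0. Lengths are in m, angles in rad, forces in N, time in s.
With the tool pointing down it reaches from about 0.4 to 0.825 m from the base axis. Payload 7 kg.
Tool frame: the origin (TCP) lies on the centre line of the jaws, within the pads' length; the fingertips stand arm.tip_reach ahead of it and the grasp point (between the pads) lies 5 mm behind it (arm.tip_reach is the distance from the TCP to the fingertips, in m); z points along the fingers, y is the line along which they close (so a half turn about z gives the same grasp; the last joint's range is limited). The gripper opens to 88 mm and grips with 3 to 60 N. Pads are 19 mm wide; open, the fingers measure 130 mm over their backs; the gripper's body (78 mm by 193 mm) begins 47 mm behind the grasp point.
Start: joints at [1.615, 0.359, 0.012, 0, -1.224, -0.288], TCP at [0.163, 0.655, 0.207] pointing down, gripper open.
Joint ranges: [-3.07, 3.07], [-1.43, 2.12], [-1.02, 1.25], [-3.03, 1.67], [-3.05, -0], [-3.03, 3.03]. Speed limits (rad/s): [2.39, 2.39, 3.01, 3.14, 3.14, 3.14].

## Interface

Orientations are given as [roll, pitch, yaw] about the fixed x, y, z axes, in that order (R = Rz(yaw) Ry(pitch) Rx(roll)).
In Python, from station import status, optics, order, arm gives the robot as it stands. The module is installed in compiled form; this text tells all that it offers.
- The arm moves only by the shell command python3 -m jog 'ROWS' [FORCE]. ROWS is JSON, a list of rows, each a list of 3 entries, a list of its own where there are three numbers: the gripper command: -1 is shut, 1 is fully open, values between are in proportion, then the shift along the tool's x, y, z in mm, then the turn about the tool's z in rad. A call has 1 to 20 rows; each row is the pose to reach, as a shift and turn from the pose commanded when the call began, along the tool's axes at that moment; what a row does not reach only later rows make up. A row lasts 1/8 s, in which the tool goes at most 62.5 mm and 10.7 degrees, less where a joint would pass 70% of its speed; a pose out of reach is approached as far as the arm can. A call with a gripper value outside its range is refused whole. The fingers move at their own pace and stop on an object; FORCE is the grip in N (left out, the last holds). Time passes only in rows, so rows that repeat a pose let the fingers close. It gives the time, the measured TCP pose, the force, the opening and the grip force at its end, in the units of the state.
- status.get_state(): the state, without advancing time (a new reading comes with each control period).
- optics.grab_frame(name): name is "side" or "top"; returns a dict with "color" (400x640x3 uint8, red, green, blue), "mtx" (3x3 intrinsics, pixels), "cam_to_world" (4x4, takes a point from camera to world coordinates). Camera axes: x right, y down, z forward; pixel columns grow to the right and rows downward; lengths in m; the calibration is good to about 2 mm. A picture is of the moment at which its call begins. There is no depth.
- order.job_done(): hands the job in; it is judged then, once.
The state is a dict: "t": time; "q": joint angles; "qd": joint speeds; "joint_efforts": joint torques, N m; "eef_pos": TCP position; "ee_rot": TCP orientation; "force": force on the tool from outside, world axes, zero at the start; "moment": the same for the moment, N m; "width": finger opening in m; "gripper_force": force on a finger pad.
Only numpy, scipy, OpenCV 4.12 (cv2) and the standard library are available. Lean on these libraries where they do the work, as an engineer would, in place of code of your own. Each camera call takes 0.05 s, during which the arm holds its last target. There are 200 camera calls.

## Working session

There is one attempt and no reset: what is moved stays moved. The work goes in short steps, Python scripts to look and compute and a shell command to move; the robot and the scene stay as the last step left them, time stands still between calls to the robot, and variables do not carry over. Pictures are saved under pics/ and viewed, at most 10 in all, crops included, and the job is handed in when it is done.

```bash
mkdir -p pics; python3 - <<'E'
from station import status, optics, arm
import cv2,numpy as np
s=status.get_state();print(s['eef_pos'],s['ee_rot'],s['width'],arm.tip_reach)
for n in("top","side"):
    f=optics.grab_frame(n);cv2.imwrite(f"pics/{n}1.png",f["color"][:,:,::-1]);np.savez(f"pics/{n}1.npz",m=f["mtx"],T=f["cam_to_world"]);print(f["mtx"],f["cam_to_world"].round(3))
E
```

```text
[0.16283918 0.65450598 0.20572308] [ 3.13990513e+00 -1.71416909e-04 -2.43894307e-01] 0.0874985827290981 0.014
[[432.02145491   0.         323.18057949]
 [  0.         432.02145491 195.79384706]
 [  0.           0.           1.        ]] [[ 0.091 -0.971  0.222  0.319]
 [-0.996 -0.09   0.016  0.097]
 [ 0.005 -0.223 -0.975  1.05 ]
 [ 0.     0.     0.     1.   ]]
[[498.70123452   0.         322.00435627]
 [  0.         498.70123452 201.3136013 ]
 [  0.           0.           1.        ]] [[ 0.895 -0.255  0.366  0.169]
 [-0.446 -0.52   0.728 -0.691]
 [ 0.005 -0.815 -0.579  0.676]
 [ 0.     0.     0.     1.   ]]
```

View pics/top1.png

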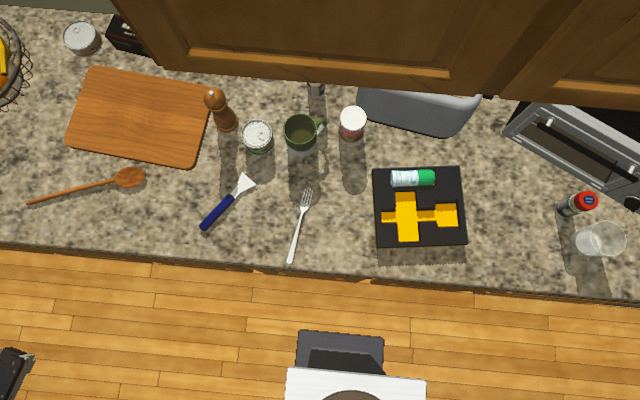

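View pics/side1.png

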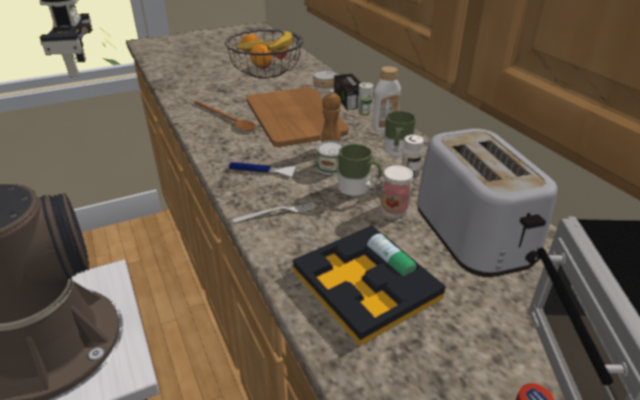

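The top view shows the scraper from (203,227) to the blade at (247,180), the fork at (290,262)–(308,188), and the foam at (373–467, 167–248). The cut-out has its blade end to the right at (456,216). The side view shows the same objects: scraper (230,167)–(293,172) and foam near (368,280). Next I'll enlarge them.

```bash
python3 - <<'E'
import cv2,numpy as np
def crop(n,x,y,w,h,k):
    c=cv2.resize(cv2.imread(f"pics/{n}1.png")[y:y+h,x:x+w],None,fx=k,fy=k,interpolation=cv2.INTER_CUBIC)
    for i in range(0,w,10):
        cv2.line(c,(i*k,0),(i*k,6),(0,0,255),1); 
        if i%20==0: cv2.putText(c,str(x+i),(i*k,16),0,.35,(255,255,255),1)
    for i in range(0,h,10):
        cv2.line(c,(0,i*k),(6,i*k),(0,0,255),1)
        if i%20==0: cv2.putText(c,str(y+i),(8,i*k+4),0,.35,(255,255,255),1)
    return c
a=np.hstack([crop("top",190,160,66,90,6),crop("top",366,160,66,90,6)])
a=np.hstack([crop("top",190,165,70,75,5),crop("top",366,160,86,75,5)])
b1=crop("top",366,160,106,95,6)
s1=crop("side",220,150,85,40,4); s2=crop("side",285,220,165,120,4)
t=crop("top",190,165,70,75,6)
c=np.zeros((600,800,3),np.uint8); c[:450,:420]=t; c[450:600,:340]=s1[:150]; 
cv2.imwrite("pics/c1.png",c)
d=np.zeros((600,800,3),np.uint8)
p=crop("top",370,160,100,92,4); d[:368,:400]=p
q=crop("side",290,225,100,115,4); q=crop("side",290,225,100,115,4); d[:460,400:]=q
cv2.imwrite("pics/c2.png",d)
E
```

```text
(no output)
```

View pics/c1.png

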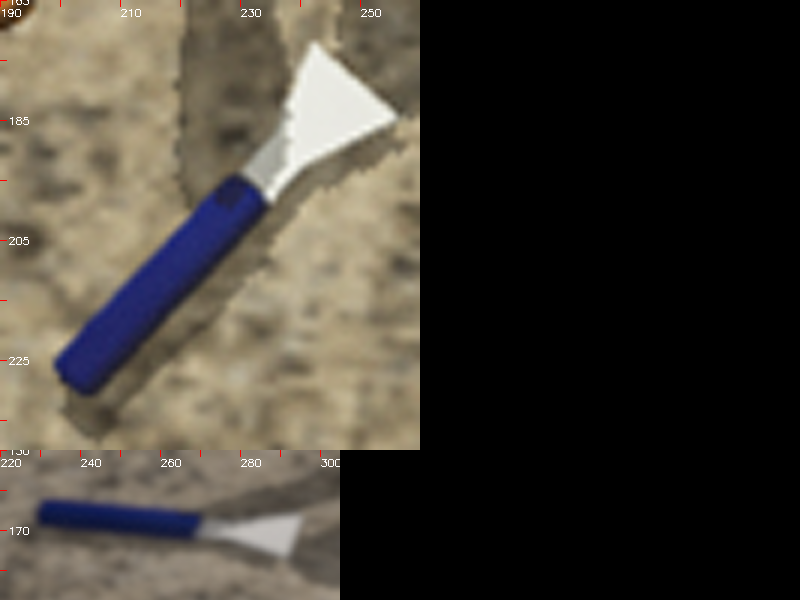

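View pics/c2.png

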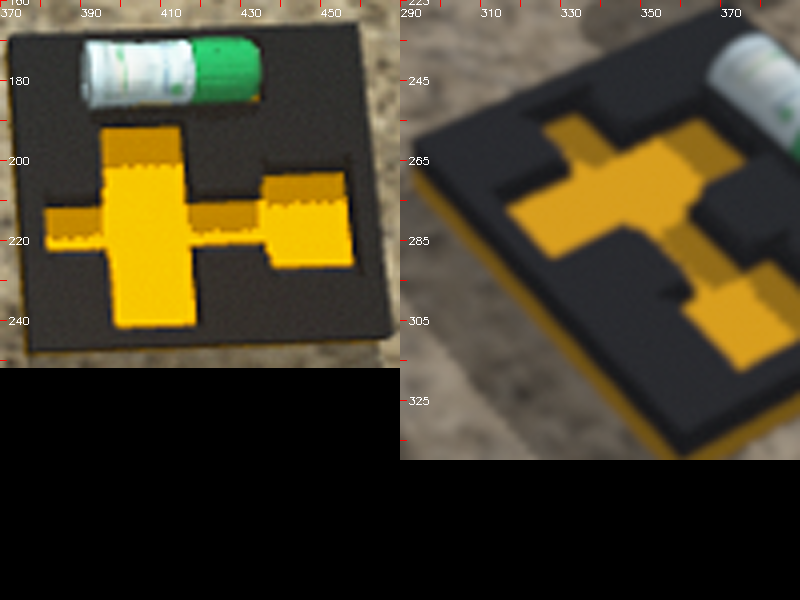

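The top crop puts the blade corners at (242.7,171.8) and (256.3,184.7), and the handle's tail at (199.2,225.8)/(205,231.2). The side crop puts the blade corners at (295,166) and (292,176.8). The yellow floor shows clearly in both views, so I'll fit both poses from the two views together, leaving height free.

```bash
cat > h.py <<'E'
import cv2,numpy as np
from scipy.optimize import least_squares,minimize
def cam(n,k=1):
    d=np.load(f"pics/{n}{k}.npz");return d["m"],d["T"]
def proj(c,P):
    P=np.atleast_2d(P);m,T=c;q=(P-T[:3,3])@T[:3,:3];q=q@m.T;return q[:,:2]/q[:,2:]
def pts(p,L):
    L=np.asarray(L,float)/1000;c,s=np.cos(p[3]),np.sin(p[3])
    return L@np.array([[c,s,0],[-s,c,0],[0,0,1]])+p[:3]
def ray(c,uv,z):
    m,T=c;d=T[:3,:3]@np.linalg.solve(m,[*uv,1]);return T[:3,3]+d*(z-T[2,3])/d[2]
E
python3 - <<'E'
from h import *
ct,cs=cam("top"),cam("side")
# scraper: left side = +y
bl=[[115,25,8],[115,-25,8]]
mt=np.array([[242.7,171.8],[256.3,184.7]]);ms=np.array([[295,166],[292,176.75]])
tail,head=[[-55,0,12]],[[55,0,14]]
def f(p):
    return np.concatenate([(proj(ct,pts(p,bl))-mt).ravel(),(proj(cs,pts(p,bl))-ms).ravel(),
      (proj(ct,pts(p,tail))-[202.1,228.3]).ravel(),(proj(ct,pts(p,head))-[232.4,196.3]).ravel(),
      (proj(cs,pts(p,tail))-[230,165.7]).ravel(),(proj(cs,pts(p,head))-[269.5,168.7]).ravel()])
g=ray(ct,(217,212),0)
r=least_squares(f,[*g,0.8]);print("scraper",r.x.round(4),"res",r.fun.round(1))
for sel,nm in((ct,"top"),(cs,"side")):pass
print("fork",ray(ct,(290,262),.005),ray(ct,(309,188),.005))
for z in(.032,): print("foam corners",[ray(ct,u,z).round(3) for u in((371.5,169),(459,166),(468,244),(377,248))])
# pocket
poly=np.array([[-63,-13.5],[-26,-13.5],[-26,-62],[26,-62],[26,-13.5],[70,-13.5],[70,-29],[124,-29],[124,29],[70,29],[70,13.5],[26,13.5],[26,62],[-26,62],[-26,13.5],[-63,13.5]])
S=8
def mask(n,c):
    im=cv2.imread(f"pics/{n}1.png");h=cv2.cvtColor(im,cv2.COLOR_BGR2HSV)
    m=((h[...,0]>15)&(h[...,0]<32)&(h[...,1]>170)&(h[...,2]>85)).astype(np.uint8)
    return m
W={"top":(365,160,475,255),"side":(285,220,450,340)}
M={}
for n,c in(("top",ct),("side",cs)):
    x0,y0,x1,y1=W[n];m=mask(n,c)[y0:y1,x0:x1]
    k,l,st,_=cv2.connectedComponentsWithStats(m);i=1+st[1:,4].argmax();m=(l==i)
    M[n]=cv2.GaussianBlur(m.astype(np.float32),(0,0),1);print(n,st[i])
def ren(p,n,c):
    x0,y0,x1,y1=W[n];o=[]
    for z in(0,18):
        q=proj(c,pts(p,np.c_[poly,np.full(len(poly),z)]))-[x0,y0]
        b=np.zeros(((y1-y0)*S,(x1-x0)*S),np.uint8);cv2.fillPoly(b,[np.round((q+.5)*S).astype(int)],1);o.append(b)
    a=(o[0]&o[1]).astype(np.float32)
    return cv2.GaussianBlur(cv2.resize(a,(x1-x0,y1-y0),interpolation=cv2.INTER_AREA),(0,0),1)
def fit(names):
    def cost(v):
        p=[v[0]/100,v[1]/100,v[2]/100,v[3]/10];return sum(((ren(p,n,c)-M[n])**2).sum() for n,c in(("top",ct),("side",cs)) if n in names)
    g=ray(ct,(405,218),.014);v=np.array([g[0]*100,g[1]*100,1.4,-15.7])
    for _ in range(3):
        s=minimize(cost,v,method="Nelder-Mead",options=dict(initial_simplex=np.vstack([v,v+np.eye(4)*[1,1,.6,1]])));v=s.x
    print("pocket",names,v[:3]*10,"mm yaw",v[3]/10,s.fun,{n:M[n].sum() for n in M})
fit(["top","side"]);fit(["top"])
E
```

```text
scraper [ 0.4919  0.3678 -0.0053 -0.6149] res [-0.5  0.   0.6 -0.4  0.4  1.  -0.5  0.6 -0.3  0.7  0.2 -1.  -1.3 -0.5
  0.8 -0.6]
fork [0.38754141 0.17758887 0.005     ] [0.57353416 0.15024121 0.005     ]
foam corners [array([0.629, 0.001, 0.032]), array([ 0.657, -0.213,  0.032]), array([ 0.466, -0.238,  0.032]), array([ 0.437, -0.025,  0.032])]
top [  16   31   78   51 1925]
side [  32   34   80   63 1861]
pocket ['top', 'side'] [521.79607678 -92.12363938  12.84396508] mm yaw -1.4459108027618115 94.90176391601562 {'top': np.float32(1925.0), 'side': np.float32(1861.0)}
pocket ['top'] [519.48092791 -89.62835369  23.27406424] mm yaw -1.4389451044825636 15.447352409362793 {'top': np.float32(1925.0), 'side': np.float32(1861.0)}
```

```bash
cat >> h.py <<'E'
def go(cur,yaw,tgt,tyaw):
    d=(np.array(tgt)-cur)*1000;c,s=np.cos(yaw),np.sin(yaw)
    print("tool shift mm",(c*d[0]+s*d[1]).round(1),(s*d[0]-c*d[1]).round(1),(-d[2]).round(1),"turn",round(yaw-tyaw,3))
E
python3 - <<'E'
from h import *
from station import status
ct,cs=cam("top"),cam("side")
L=[[115,25,8],[115,-25,8],[-55,0,12],[55,0,14]]
mt=np.array([[242.7,171.8],[256.3,184.7],[202.1,228.3],[232.4,196.3]]);ms=np.array([[295,166],[292,176.75],[230,165.7],[269.5,168.7]])
for w in((1,1),(1,0),(0,1)):
    f=lambda v:np.r_[w[0]*(proj(ct,pts([v[0],v[1],0,v[2]],L))-mt).ravel(),w[1]*(proj(cs,pts([v[0],v[1],0,v[2]],L))-ms).ravel()]
    r=least_squares(f,[.49,.37,-.6]);print(w,r.x.round(4))
    if w==(1,1):x=r.x
s=status.get_state();go(s['eef_pos'],s['ee_rot'][2],[x[0],x[1],.10],x[2])
E
```

```text
(1, 1) [ 0.4906  0.3652 -0.6162]
(1, 0) [ 0.4906  0.3668 -0.6222]
(0, 1) [ 0.4891  0.3595 -0.598 ]
tool shift mm 387.9 201.7 105.8 turn 0.372
```

```bash
python3 -m jog '[[0.2,[388,201,40],0.372],[0.2,[388,201,40],0.372],[0.2,[388,201,40],0.372],[0.2,[388,201,40],0.372],[0.2,[388,201,40],0.372],[0.2,[388,201,40],0.372],[0.2,[388,201,40],0.372],[0.2,[388,201,80],0.372],[0.2,[388,201,106],0.372],[0.2,[388,201,136],0.372],[0.2,[388,201,136],0.372],[0.2,[388,201,136],0.372]]' 40
python3 - <<'E'
from h import *
from station import status,optics
s=status.get_state();print(s['q'],s['ee_rot'],s['force'])
o=[]
for n in("top","side"):
    f=optics.grab_frame(n);o.append(f["color"][:,:,::-1])
c=np.hstack([cv2.resize(o[0][150:250,160:260],None,fx=4,fy=4,interpolation=2),cv2.resize(o[1][120:220,210:310],None,fx=4,fy=4,interpolation=2)]);cv2.imwrite("pics/above.png",c)
p=np.array(s['eef_pos']);go(p,s['ee_rot'][2],[.4906,.366,.0165],-.617)
E
```

```text
t: 1.6
eef_pos: [0.4914, 0.3667, 0.0716]
ee_rot: [-3.141, -0.0, -0.615]
force: [0.5, 0.7, 0.0]
width: 0.0524
gripper_force: 0.0
[ 9.59558930e-01  3.74028002e-01 -3.00085827e-01  5.43501231e-04
 -8.96003610e-01 -4.46534629e-03] [-3.14091195e+00 -4.21580618e-04 -6.15363486e-01] [0.52639513 0.70699861 0.04154313]
tool shift mm -0.2 1.1 55.1 turn 0.002
```

View pics/above.png

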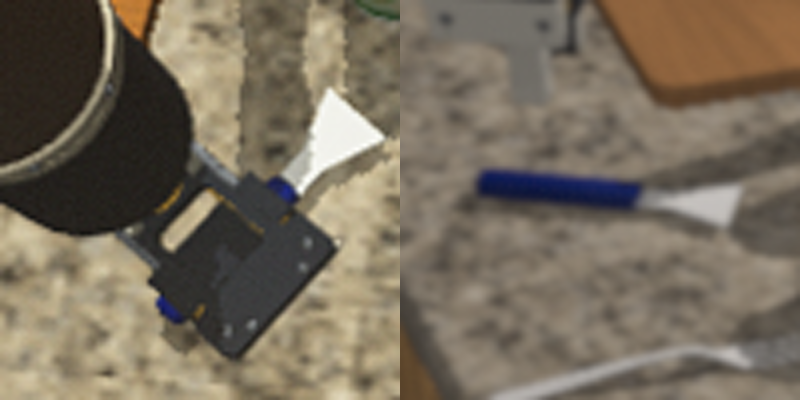

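The gripper stands squarely over the handle's middle, with blue showing on either side of it at crop (285,190) and (168,305). Descend, grip and lift.

```bash
python3 -m jog '[[0.2,[0,0,30],0],[0.2,[0,0,47],0],[0.2,[0,0,55],0],[0.2,[0,0,55],0],[-1,[0,0,55],0],[-1,[0,0,55],0],[-1,[0,0,55],0],[-1,[0,0,55],0],[-1,[0,0,55],0],[-1,[0,0,55],0]]' 40
```

```text
t: 2.95
eef_pos: [0.491, 0.3663, 0.0157]
ee_rot: [3.142, -0.0, -0.616]
force: [0.3, 0.6, -0.1]
width: 0.0016
gripper_force: 0.0
```

Width 1.6 mm means the grip is empty, so I'll look.

```bash
python3 - <<'E'
from h import *
from station import status,optics
s=status.get_state();print(s['eef_pos'],s['width'],s['gripper_force'])
o=[]
for n in("top","side"):
    f=optics.grab_frame(n);o.append(f["color"][:,:,::-1]);np.savez(f"pics/{n}2.npz",m=f["mtx"],T=f["cam_to_world"]);cv2.imwrite(f"pics/{n}2.png",o[-1])
    print(proj((f["mtx"],f["cam_to_world"]),np.array(s['eef_pos'])), abs(f["cam_to_world"]-cam(n)[1]).max())
c=np.hstack([cv2.resize(o[0][150:250,160:260],None,fx=4,fy=4,interpolation=2),cv2.resize(o[1][120:220,210:310],None,fx=4,fy=4,interpolation=2)]);cv2.imwrite("pics/miss.png",c)
E
```

```text
[0.49096824 0.36627016 0.01565257] 0.00155476688443922 0.0
[[217.14527234 211.79329725]] 0.0
[[248.97838168 164.31512489]] 0.0
```

View pics/miss.png

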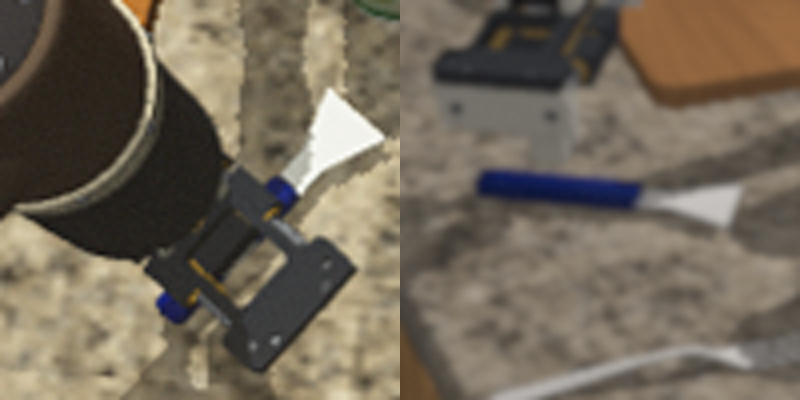

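In both views the scraper hasn't moved, yet the jaws are empty. In the side crop the finger ends at (555,167), right at the handle's upper edge. I'll enlarge that to see whether it is above or behind the handle.

```bash
python3 - <<'E'
from h import *
cs=cam("side",2);im=cv2.imread("pics/side2.png")
c=cv2.resize(im[120:180,215:295],None,fx=10,fy=10,interpolation=cv2.INTER_LINEAR)
p=np.array([.491,.3663,.0017])
for z in(.0017,.0157,.0677):
    u=proj(cs,[.491,.3663,z])[0];print(z,u);cv2.circle(c,tuple(int(v) for v in (u-[215,120]+.5)*10),4,(0,0,255),-1)
cv2.imwrite("pics/big.png",c)
E
```

```text
0.0017 [249.42320665 168.97566012]
0.0157 [248.98473777 164.29085347]
0.0677 [247.30595268 146.35392786]
```

View pics/big.png

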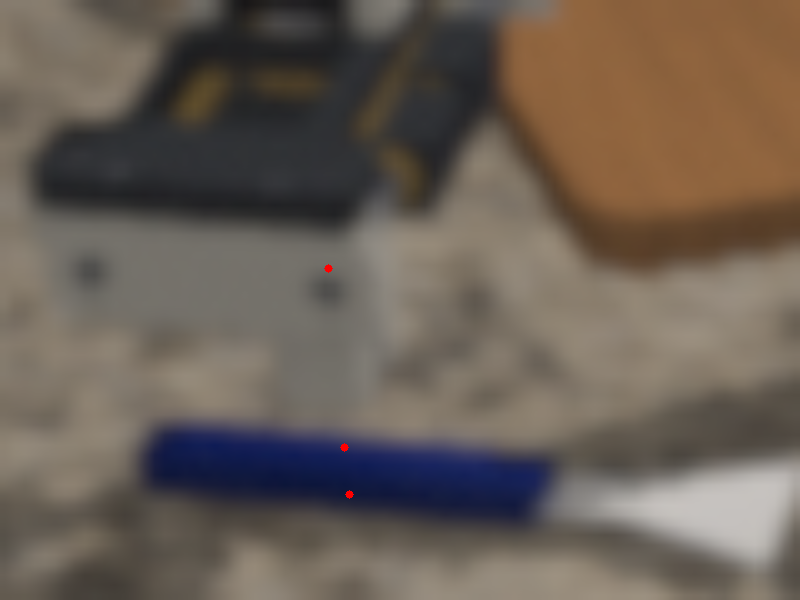

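The finger tip is at crop row ~420 (image row 162), but the TCP reading implies row 169 or lower. So the tip is either higher or further back than the reading says. I'll probe with a careful descent and check `tip_reach` again.

```bash
python3 - <<'E'
from station import status,arm
print([ (a,getattr(arm,a)) for a in dir(arm) if not a.startswith('_')]); s=status.get_state();print(s['q'],s['ee_rot'],s['width'],s['force'],s['joint_efforts'])
E
python3 -m jog '[[-1,[0,0,1],0],[-1,[0,0,2],0],[-1,[0,0,3],0],[-1,[0,0,3],0]]' 40
```

```text
[('Unreachable', <class 'station.Unreachable'>), ('tip_reach', 0.014)]
[ 9.59469583e-01  4.39276077e-01 -3.51921463e-01 -1.01449741e-05
 -7.79633982e-01 -4.47953836e-03] [ 3.14155743e+00  6.97412896e-06 -6.15813498e-01] -0.0001021083563478622 [-0.19043326 -0.06202575 -0.18981114] [-9.01583862e-04 -5.69947600e+01  2.19536752e+01  5.23006305e+00
  3.55965109e-02 -1.68685433e-04]
t: 3.55
eef_pos: [0.4909, 0.3662, 0.0125]
ee_rot: [3.141, 0.0, -0.616]
force: [-0.4, 0.4, 0.7]
width: 0.0005
gripper_force: 0.0
```

There's no contact at a nominal tip height of −1.5 mm, so the real tips are higher than reported, by roughly 20–30 mm going by the picture. I'll open and feel for the worktop in small steps.

```bash
python3 -m jog '[[0.2,[0,0,0],0],[0.2,[0,0,0],0],[0.2,[0,0,0],0],[0.2,[0,0,3],0],[0.2,[0,0,6],0],[0.2,[0,0,9],0],[0.2,[0,0,9],0]]' 40; python3 -m jog '[[0.2,[0,0,2],0],[0.2,[0,0,4],0],[0.2,[0,0,4],0]]'
```

```text
t: 4.42
eef_pos: [0.4908, 0.3661, 0.0032]
ee_rot: [3.141, 0.0, -0.616]
force: [-0.3, 0.2, -0.1]
width: 0.0522
gripper_force: 0.0
t: 4.8
eef_pos: [0.4909, 0.3662, -0.0005]
ee_rot: [3.141, 0.0, -0.616]
force: [-0.2, 0.2, -0.4]
width: 0.0523
gripper_force: 0.0
```

```bash
for i in 1 2; do python3 -m jog '[[0.2,[0,0,1],0],[0.2,[0,0,2],0],[0.2,[0,0,3],0],[0.2,[0,0,3],0]]' | grep -E "eef|force"; done
python3 - <<'E'
from h import *
from station import optics
o=[]
for n in("top","side"):
    f=optics.grab_frame(n);o.append(f["color"][:,:,::-1]);cv2.imwrite(f"pics/{n}3.png",o[-1])
c=np.hstack([cv2.resize(o[0][170:260,170:240],None,fx=5,fy=5,interpolation=2),cv2.resize(o[1][110:200,205:295],None,fx=5,fy=5,interpolation=1)]);print(c.shape);cv2.imwrite("pics/low.png",c)
E
```

```text
eef_pos: [0.4909, 0.3662, -0.0034]
force: [-0.6, 0.0, -0.7]
gripper_force: 0.0
eef_pos: [0.4909, 0.3662, -0.0065]
force: [0.5, -0.3, 0.4]
gripper_force: 0.0
(450, 800, 3)
```

View pics/low.png

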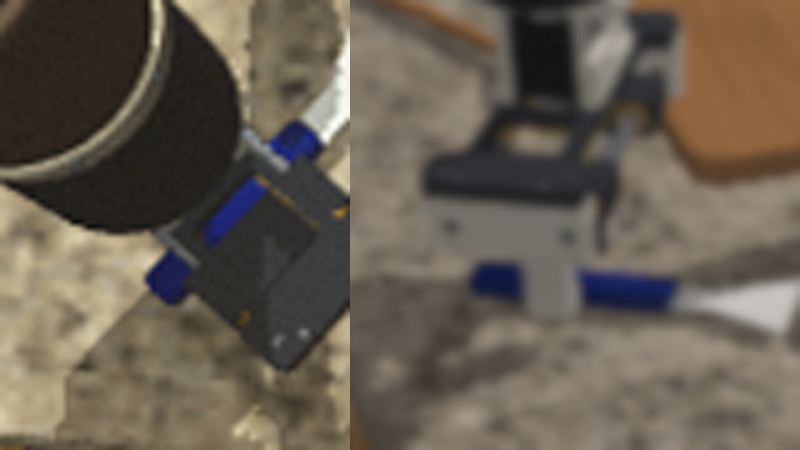

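The near finger now stands in front of the handle, with its tip at image (245.6,173.6), and blue shows between the jaws in the top view. I'll work out the tip's height from that ray.

```bash
python3 - <<'E'
from h import *
cs=cam("side")
for off in(26,36,47):
    for z in(0,.01,.02): print(off,z,proj(cs,[.491-.577*off/1000,.3662-.817*off/1000,z]).round(1))
E
```

```text
26 0 [[246.7 174.9]]
26 0.01 [[246.4 171.6]]
26 0.02 [[246.1 168.2]]
36 0 [[245.6 177. ]]
36 0.01 [[245.3 173.7]]
36 0.02 [[244.9 170.2]]
47 0 [[244.4 179.4]]
47 0.01 [[244.1 176. ]]
47 0.02 [[243.7 172.6]]
```

Tip height comes out at about 4–12 mm. I'll continue down gently, watching the force.

```bash
for i in 1 2; do python3 -m jog '[[0.2,[0,0,1],0],[0.2,[0,0,2],0],[0.2,[0,0,2],0]]' | grep -E "eef|force"; done
```

```text
eef_pos: [0.4909, 0.3662, -0.0085]
force: [-0.1, 0.3, 0.2]
gripper_force: 0.0
eef_pos: [0.4909, 0.3662, -0.0105]
force: [1.1, 0.3, -0.8]
gripper_force: 0.0
```

```bash
for i in 1 2 3; do python3 -m jog '[[0.2,[0,0,1],0],[0.2,[0,0,1],0]]' | grep -E "eef|force: \["; done
```

```text
eef_pos: [0.4909, 0.3663, -0.0114]
force: [-0.7, -0.4, 0.2]
eef_pos: [0.4909, 0.3662, -0.0124]
force: [0.1, -0.4, 0.8]
eef_pos: [0.4909, 0.3662, -0.0135]
force: [0.5, -0.3, 0.1]
```

```bash
python3 -m jog '[[0.2,[0,0,1],0],[0.2,[0,0,2],0],[0.2,[0,0,2],0]]' | grep -E "eef|force: \["; python3 -m jog '[[-1,[0,0,0],0],[-1,[0,0,0],0],[-1,[0,0,0],0],[-1,[0,0,0],0],[-1,[0,0,0],0]]' 40
```

```text
eef_pos: [0.4909, 0.3662, -0.0155]
force: [1.0, -0.2, -0.0]
t: 8.4
eef_pos: [0.4911, 0.3665, -0.0153]
ee_rot: [-3.141, -0.0, -0.616]
force: [0.2, 0.4, -0.5]
width: 0.0213
gripper_force: 40.0
```

Gripped: 21.3 mm wide at 40 N. The underside of the scraper sits at z=0 with a TCP reading of −15 mm, and I'll carry that offset along. Lift, then work out the traverse.

```bash
python3 -m jog '[[-1,[0,0,-30],0],[-1,[0,0,-70],0],[-1,[0,0,-100],0],[-1,[0,0,-100],0]]'
python3 - <<'E'
from h import *
from station import status
s=status.get_state();go(np.array(s['eef_pos']),s['ee_rot'][2],[.5207,-.091,s['eef_pos'][2]],-1.4425)
E
```

```text
t: 8.9
eef_pos: [0.492, 0.3675, 0.0873]
ee_rot: [-3.137, -0.0, -0.616]
force: [0.5, -0.7, -1.9]
width: 0.0214
gripper_force: 40.0
tool shift mm 288.2 357.8 -0.0 turn 0.827
```

```bash
python3 -m jog '[[-1,[32,40,0],0.09],[-1,[64,80,0],0.18],[-1,[96,120,0],0.27],[-1,[128,160,0],0.36],[-1,[160,200,0],0.46],[-1,[192,240,0],0.55],[-1,[224,280,0],0.64],[-1,[256,320,0],0.73],[-1,[288,358,0],0.827],[-1,[288,358,0],0.827],[-1,[288,358,0],0.827],[-1,[288,358,0],0.827]]'
python3 - <<'E'
from h import *
from station import optics
o=[]
for n,(x,y) in(("top",(360,150)),("side",(280,170))):
    f=optics.grab_frame(n);im=f["color"][:,:,::-1];cv2.imwrite(f"pics/{n}4.png",im)
    c=cv2.resize(im[y:y+120,x:x+100],None,fx=4,fy=4,interpolation=2)
    for i in range(0,120,20):
        cv2.putText(c,str(y+i),(0,i*4+4),0,.35,(0,0,255),1)
        if i<100:cv2.putText(c,str(x+i),(i*4,10),0,.35,(0,0,255),1)
    o.append(c)
    if n=="side":cv2.imwrite("pics/sidefull4.png",im)
o[1]=cv2.resize(cv2.imread("pics/side4.png")[170:320,260:400],(400,429));o[1]=cv2.copyMakeBorder(o[1],0,51,0,0,0)
cv2.imwrite("pics/hover.png",np.hstack(o))
E
```

```text
t: 10.4
eef_pos: [0.519, -0.0914, 0.0843]
ee_rot: [3.141, 0.0, -1.441]
force: [-0.2, 1.0, -1.8]
width: 0.0213
gripper_force: 40.0
```

View pics/hover.png

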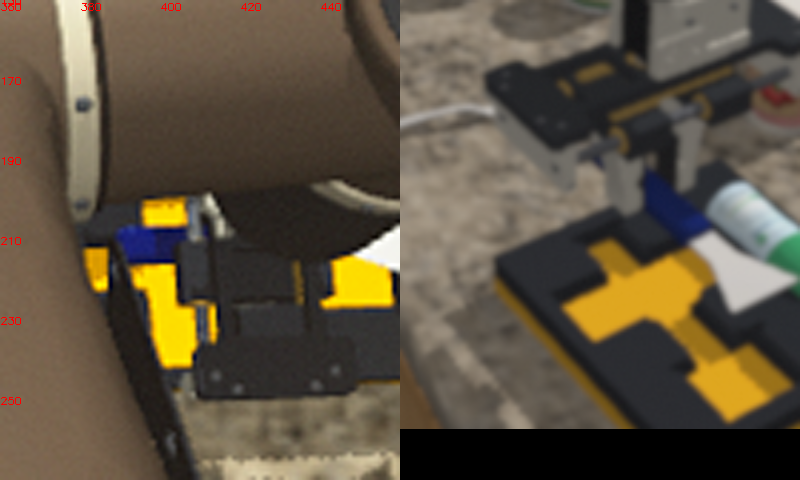

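In the hover view the top camera is mostly covered by the arm. The side camera shows the scraper level over the foam, with the near blade corner at about (376.9,279) and the handle/neck joint at about (365,253). I'll compare that with the pose I predicted, locating the blade by its colour.

```bash
python3 - <<'E'
from h import *
cs,ct=cam("side"),cam("top")
im=cv2.imread("pics/side4.png");h=cv2.cvtColor(im,cv2.COLOR_BGR2HSV)
w=((h[...,1]<40)&(h[...,2]>150)).astype(np.uint8);w[:, :355]=0;w[:245]=0;w[290:]=0;w[:,410:]=0
k,l,st,ce=cv2.connectedComponentsWithStats(w);i=1+st[1:,4].argmax();print(st[1:].tolist())
ct_,_=cv2.findContours((l==i).astype(np.uint8),0,2);print(cv2.approxPolyDP(max(ct_,key=len),2.5,True)[:,0].tolist())
b=((h[...,0]>105)&(h[...,0]<130)&(h[...,1]>120)).astype(np.uint8);b[:,:320]=0;b[:,400:]=0;b[:200]=0
y,x=np.nonzero(b);print("blue",x.min(),x.max(),y.min(),y.max(),cv2.minAreaRect(np.c_[x,y].astype(np.float32)))
L=[[115,25,8],[115,-25,8],[75,9,8],[75,-9,8],[55,0,8],[55,11,16],[55,-11,16],[55,11,0],[55,-11,0]]
for z in(.0996,.0896): print(z,proj(cs,pts([.519,-.0914,z,-1.441],L)).round(1).tolist())
E
```

```text
[[377, 245, 23, 12, 134], [362, 252, 37, 27, 425]]
[[362, 255], [377, 278], [398, 267], [370, 252]]
blue 346 368 230 254 ((354.0, 242.00001525878906), (28.284271240234375, 12.727922439575195), 45.0)
0.0996 [[399.3, 267.1], [375.8, 278.8], [376.6, 257.2], [368.2, 261.2], [365.2, 252.6], [370.5, 246.8], [360.3, 251.5], [369.9, 253.8], [359.8, 258.5]]
0.0896 [[398.8, 271.5], [375.4, 283.3], [376.2, 261.6], [367.9, 265.6], [364.8, 257.0], [370.1, 251.2], [360.0, 255.9], [369.6, 258.1], [359.6, 262.8]]
```

The scraper's seen pose matches the predicted one to about 1 px. Now I'll refit the pocket with the floor fixed at 14 mm, per camera, since the side view just agreed with the arm.

```bash
python3 - <<'E'
from h import *
C={"top":cam("top"),"side":cam("side")}
poly=np.array([[-63,-13.5],[-26,-13.5],[-26,-62],[26,-62],[26,-13.5],[70,-13.5],[70,-29],[124,-29],[124,29],[70,29],[70,13.5],[26,13.5],[26,62],[-26,62],[-26,13.5],[-63,13.5]])
W={"top":(365,160,475,255),"side":(285,220,450,340)};S=8;M={}
for n in C:
    x0,y0,x1,y1=W[n];h=cv2.cvtColor(cv2.imread(f"pics/{n}1.png"),cv2.COLOR_BGR2HSV)[y0:y1,x0:x1]
    m=((h[...,0]>15)&(h[...,0]<32)&(h[...,1]>170)&(h[...,2]>85)).astype(np.uint8)
    if n=="side": # keep floor only: drop the foam's outer yellow base
        pass
    k,l,st,_=cv2.connectedComponentsWithStats(m);i=1+st[1:,4].argmax();print(n,sorted(st[1:].tolist(),key=lambda s:-s[4])[:3]);M[n]=cv2.GaussianBlur((l==i).astype(np.float32),(0,0),1)
def ren(p,n):
    x0,y0,x1,y1=W[n];o=[]
    for z in(0,18):
        b=np.zeros(((y1-y0)*S,(x1-x0)*S),np.uint8);cv2.fillPoly(b,[np.round((proj(C[n],pts(p,np.c_[poly,np.full(16,z)]))-[x0,y0]+.5)*S).astype(int)],1);o.append(b)
    return cv2.GaussianBlur(cv2.resize((o[0]&o[1]).astype(np.float32),(x1-x0,y1-y0),interpolation=cv2.INTER_AREA),(0,0),1)
for n in C:
    f=lambda v:((ren([v[0]/100,v[1]/100,.014,v[2]/10],n)-M[n])**2).sum()
    v=np.array([52.1,-9.1,-14.4])
    for _ in range(3):
        s=minimize(f,v,method="Nelder-Mead",options=dict(initial_simplex=np.vstack([v,v+np.eye(3)])));v=s.x
    print(n,v/[.1,.1,10],s.fun)
E
```

```text
top [[16, 31, 78, 51, 1925], [40, 87, 8, 1, 8], [8, 39, 1, 5, 5]]
side [[32, 34, 80, 63, 1861], [78, 75, 80, 45, 284], [9, 48, 65, 72, 253]]
top [521.72276139 -91.63258452  -1.44402054] 20.16741371154785
side [521.50418737 -93.47510792  -1.45282578] 69.07830810546875
```

```bash
python3 - <<'E'
from h import *
from station import status
s=status.get_state();p=np.array(s['eef_pos']);print(p,s['ee_rot'],s['qd']);go(p,s['ee_rot'][2],[.5216,-.092,p[2]],-1.445)
E
python3 -m jog '[[-1,[0,2.5,15],0.004],[-1,[0,2.5,30],0.004],[-1,[0,2.5,40],0.004],[-1,[0,2.5,50],0.004],[-1,[0,2.5,50],0.004],[-1,[0,2.5,50],0.004]]' 40
```

```text
[ 0.51928659 -0.09126609  0.08457437] [ 3.14150602e+00  8.38697883e-05 -1.44088328e+00] [-0.00335147 -0.00091557  0.0027017   0.00089439 -0.00158233 -0.00026838]
tool shift mm 1.0 -2.2 -0.0 turn 0.004
t: 11.25
eef_pos: [0.5171, -0.0927, 0.0348]
ee_rot: [-3.141, -0.0, -1.447]
force: [0.4, -0.4, -0.9]
width: 0.0211
gripper_force: 40.0
```

I guessed the sideways sign before the computed value came back, and it was wrong. The right correction from here is −4.5 mm along tool y. I'll correct while still 18 mm above the foam, then descend.

```bash
python3 -m jog '[[-1,[0,-4.5,0],0],[-1,[0,-4.5,0],0],[-1,[0,-4.5,0],0],[-1,[0,-4.5,8],0],[-1,[0,-4.5,14],0],[-1,[0,-4.5,14],0]]' 40 
python3 - <<'E'
from h import *
from station import optics,status
cs=cam("side");s=status.get_state();p=s['eef_pos']
im=optics.grab_frame("side")["color"][:,:,::-1];cv2.imwrite("pics/side5.png",im)
pp=[p[0],p[1],p[2]+.0153,s['ee_rot'][2]];print(pp,proj(cs,pts(pp,[[115,25,8],[115,-25,8]])).round(1).tolist())
h=cv2.cvtColor(im,cv2.COLOR_BGR2HSV)
w=((h[...,1]<40)&(h[...,2]>140)).astype(np.uint8);w[:,:355]=0;w[:255]=0;w[320:]=0;w[:,415:]=0
ct_,_=cv2.findContours(w,0,2);print(cv2.approxPolyDP(max(ct_,key=cv2.contourArea),2.5,True)[:,0].tolist())
c=cv2.resize(im[215:335,290:450],None,fx=5,fy=5,interpolation=2);cv2.imwrite("pics/pre.png",c)
E
```

```text
t: 12.0
eef_pos: [0.5206, -0.0921, 0.0198]
ee_rot: [3.14, -0.0, -1.447]
force: [-0.7, 0.1, -1.6]
width: 0.0213
gripper_force: 40.0
[np.float64(0.5205973896146864), np.float64(-0.09214454358982466), np.float64(0.035127205419605276), np.float64(-1.4468826371758463)] [[396.6, 294.7], [373.9, 306.6]]
[[361, 282], [375, 305], [395, 295], [369, 279]]
```

The scraper is 3 mm above the foam and the seen blade corners agree to about 1 px. Start the insertion while watching the force.

```bash
python3 -m jog '[[-1,[0,-1,0],0],[-1,[0,-1,2],0],[-1,[0,-1,4],0],[-1,[0,-1,6],0],[-1,[0,-1,8],0],[-1,[0,-1,8],0]]' 40
```

```text
t: 12.8
eef_pos: [0.5221, -0.092, 0.0124]
ee_rot: [3.141, 0.0, -1.447]
force: [0.5, -0.3, -1.3]
width: 0.0215
gripper_force: 40.0
```

Free entry: the underside is about 5 mm below the foam's top with no contact force. Continue.

```bash
python3 -m jog '[[-1,[0,0,2],0],[-1,[0,0,4],0],[-1,[0,0,6],0],[-1,[0,0,8],0],[-1,[0,0,10],0],[-1,[0,0,10],0]]'; python3 -m jog '[[-1,[0,0,1.5],0],[-1,[0,0,3],0],[-1,[0,0,3],0]]'
```

```text
t: 13.55
eef_pos: [0.5221, -0.092, 0.0024]
ee_rot: [3.141, -0.0, -1.447]
force: [0.3, -0.4, -1.3]
width: 0.0217
gripper_force: 40.0
t: 13.92
eef_pos: [0.5222, -0.0919, -0.0005]
ee_rot: [3.141, -0.0, -1.447]
force: [-0.3, -0.3, -1.1]
width: 0.022
gripper_force: 40.0
```

```bash
python3 -m jog '[[-1,[0,0,1],0],[-1,[0,0,1],0]]'|grep -E "eef|force: \["; python3 -m jog '[[-1,[0,0,1],0],[-1,[0,0,1],0]]'|grep -E "eef|force: \["
```

```text
eef_pos: [0.5223, -0.0919, -0.0013]
force: [-1.0, -0.1, -0.3]
eef_pos: [0.5224, -0.0919, -0.0013]
force: [-3.6, 1.0, 11.4]
```

It touched the floor at exactly the expected reading (−1.3 mm, 11 N). Release part-way, since the trough limits the opening, and retreat.

```bash
python3 -m jog '[[0.1,[0,0,0],0],[0.1,[0,0,0],0],[0.1,[0,0,0],0],[0.1,[0,0,-10],0],[0.1,[0,0,-30],0],[0.1,[0,0,-70],0],[0.1,[0,0,-120],0],[0.1,[-40,60,-160],0],[0.1,[-100,60,-160],0],[0.1,[-160,60,-160],0],[0.1,[-220,60,-160],0],[0.1,[-220,60,-160],0],[0.1,[-220,60,-160],0]]'
python3 - <<'E'
from h import *
from station import optics
o=[]
for n,(x,y) in(("top",(365,160)),("side",(285,220))):
    im=optics.grab_frame(n)["color"][:,:,::-1];cv2.imwrite(f"pics/{n}6.png",im);o.append(cv2.resize(im[y:y+120,x:x+130] if n=="side" else im[y:y+120,x-20:x+110],(400,369),interpolation=2))
cv2.imwrite("pics/end.png",np.hstack(o))
E
```

```text
t: 16.05
eef_pos: [0.4353, 0.1193, 0.158]
ee_rot: [-3.141, 0.0, -1.445]
force: [0.6, 0.2, 0.1]
width: 0.0486
gripper_force: 0.0
```

View pics/end.png

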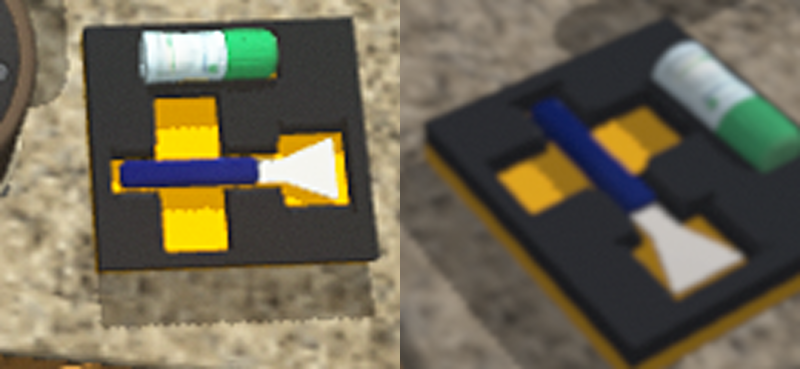

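The scraper lies in its cut-out, with the handle in the slot (crop 120–258, row 172) and the blade inside the wide end. The gripper is clear, so I'll hand the job in.

```bash
python3 -c "
from station import order;print(order.job_done())"
```

```text
the job is handed in; nothing more can be done
None
```

The scraper is released in its cut-out, pushed down to floor contact with the blade in the wide end; the fork was not touched, and the job was handed in at about 16 s (no verdict was returned).

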